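# Fit out a tape stand and hold its label holder home

## Robot

A 7-joint arm with a two-finger parallel gripper is mounted at the origin on a cart in front of the work surface, level with it; the furniture and walls round the work are solid. World frame = base frame: x ahead of the robot, y to its left, z up, the work surface at z = 0. Lengths are in m, angles in rad, forces in N, time in s.
With the tool pointing down it reaches from about 0.4 to 0.85 m from the base axis. Payload 10.4 kg.
Tool frame: the origin (TCP) lies on the centre line of the jaws, within the pads' length; the fingertips stand 11 mm ahead of it and the grasp point (between the pads) lies 8 mm behind it; z points along the fingers, y is the line along which they close (so a half turn about z gives the same grasp; the last joint's range is limited). The gripper opens to 87 mm and grips with 3 to 60 N. Pads are 19 mm wide; open, the fingers measure 117 mm over their backs; the gripper's body (75 mm by 190 mm) begins 51 mm behind the grasp point.
Start: joints at [-1.317, 0.332, -0.065, 1.46, 0.022, 1.35, -0.088], TCP at [0.171, 0.601, 0.234] pointing down, gripper open.
Joint ranges: [-2.6, 2.6], [-0.5, 2.12], [-1.47, 1.34], [0.16, 2.42], [-1.27, 4.41], [0.06, 2.06], [-2.6, 2.6]. Speed limits (rad/s): [2.22, 2.22, 2.79, 2.79, 3.14, 3.14, 3.14].

## Interface

Orientations are given as a unit quaternion [x, y, z, w].
In Python, from bench import r gives the robot as it stands.
- The arm moves only by the shell command python3 -m pendant 'ROWS' [OPENING] [FORCE]. ROWS is JSON, a list of rows, each a list of 4 numbers: the shift along the tool's x, y, z in m, then the turn about the tool's z in rad. A call has 1 to 8 rows; each row shifts and turns the commanded pose from where the row before left it, along the tool's axes as they then stand; what a row does not reach is not made up. A row lasts 1/12 s, in which the tool goes at most 41.7 mm and 7.16 degrees, less where a joint would pass 70% of its speed; a pose out of reach is approached as far as the arm can. A call with a gripper value outside its range is refused whole. OPENING is the opening, from 0 (shut) to 1 (fully open), set as the call begins (- or left out, the last holds). The fingers move at their own pace and stop on an object; FORCE is the grip in N (left out, the last holds). Time passes only in rows, so rows that do not move let the fingers close. It gives the time, the measured TCP pose, the force, the opening and the grip force at its end, in the units of the state.
- r.read_state(): the state, without advancing time (a new reading comes with each control period).
- r.camera(name): name is "side" or "top" or "wrist"; returns a dict with "img" (400x640x3 uint8, red, green, blue), "camera_matrix" (3x3 intrinsics, pixels), "xyz" and "attitude" of the camera in the world. Camera axes: x right, y down, z forward; pixel columns grow to the right and rows downward; lengths in m; the calibration is good to about 2 mm. A picture is of the moment at which its call begins. There is no depth.
- r.close_job(): hands the job in; it is judged then, once.
Trained networks look in the newest picture that a camera, given by its name, has taken for a name from the list of things; names that differ only in an ending like _2 or _b are one class to them, and where a whole thing is asked for, a point or a joint stands for the part that bears it (a point fixed in the world has none). Each returns a list of dicts, best first, with "score" (0 to 1); they miss things now and then, are a little off and sometimes report something else, mostly with a low value. They report only what shows in the picture. A call takes as long as a camera call. They do not tell look-alikes from the thing itself.
- r.outline_of(thing, camera): "mask" (400x640 bool, what is visible of it) and "bbox" ([centre column, centre row, width, height] in pixels, round what is visible of it).
The state is a dict: "time": time; "joint_positions": joint angles; "joint_vel": joint speeds; "joint_torque": joint torques, N m; "ee_pos": TCP position; "eef_rot": TCP orientation; "ft_force": force on the tool from outside, world axes, zero at the start; "torque": the same for the moment, N m; "width": finger opening in m; "grip_force": force on a finger pad.
Only numpy, scipy, OpenCV 4.12 (cv2) and the standard library are available. Lean on these libraries where they do the work, as an engineer would, in place of code of your own. Each camera call takes 0.05 s, during which the arm holds its last target. There are 200 camera calls.

## Task

Fit out the tape stand: thread the smaller tape roll over the stand's post so that it lies flat on its seat and let it go; then take the grey label holder out of its wooden rest, work its tongue down behind the lip at the front of the stand with the card facing outwards, away from the post, and push it fully home against the spring until its shoulder meets the lip. Finish while still gripping the holder and keeping it pressed home, as it springs up when let go; leave the large roll, the oil bottle and the test block where they are.

Things in the scene. Friction and masses are not known exactly. Their poses are not given: they have to be found in the camera images.
- roll_center (a point): Centre (half-way up, 7 mm above its underside) of the smaller tape roll: white tape on a blue core, 53 mm outside diameter, 14 mm high, through hole about 26 mm, lying flat and loose on the table; 50 g. z is its axis.
- small_roll: The same smaller roll; origin at the centre of its underside.
- tape_stand: Tape stand, screwed down: grey base plate 150 (x) x 110 (y) x 8 mm, origin at the centre of its underside, x from the label pocket (front) to the post (back). Post at x=+30, y=0, standing on a black round seat (40 mm diameter, top 14 mm above the table) on which the roll shall lie. Label pocket along y at x=-52.
- post_top (a point): Top of the steel post, on its axis, 45 mm above the table. The post is 18 mm in diameter, tapered over its top 5 mm, and rises 31 mm from the seat.
- pocket_mouth (a point): Centre of the label pocket's mouth, level with the tops of the 4 mm thick front lip and the 6 mm thick rear wall, 30 mm above the table; lip and wall are 9 mm apart, end cheeks close the pocket 68 mm apart. Axes as the stand's (x across the gap, from the lip to the wall; y along it).
- strip (a joint): Depression (m) of the sprung steel strip that lies in the pocket: 0 when up, its top then 12 mm below the mouth. It pushes up with 4.2 N at 0 plus 0.7 N per mm. The holder is home when its shoulder meets the lip and the rear wall, at 0.006 (about 8.4 N, then hard contact).
- holder_center (a point): Centre (half-way up) of the label holder: loose grey plastic, 60 mm high, 60 wide (y), 60 g, z up, x from its card to its back. Lower 18 mm: tongue 5 mm thick (x), the last 5 mm only 3 mm. Above: body 14 mm thick, grip it across x near the top; its underside is the shoulder, 12 mm below this point. Home in the pocket this point is 42 mm above the table.
- holder: The same label holder; origin at the centre of its bottom edge (end of the tongue). At the start it stands upright, the tongue in the groove of the rest and the shoulder on the rest's top, 22 mm above the table; it lifts straight out.
- card_face (a point): Middle of the white card on the holder's front face: 7 mm from the holder's mid-plane towards its -x, 40 mm above the bottom edge.
- rest: Wooden rest, fixed to the table, 40 (x) x 80 (y) x 22 mm high with an 8 mm groove along y; origin at the centre of its underside.
- big_roll: Bystander: the larger blue tape roll, 71 mm diameter, 23 mm high; origin at the centre of its underside.
- oil_bottle: Bystander: standing oil bottle, 41 mm diameter, 125 mm high; origin at the centre of its underside.
- test_block: Bystander: aluminium test block 44 x 50 x 18 mm; origin at the centre of its underside.
Not all that is in view belongs to the job. What is shaped like the holder but orange or purple is not meant.

How it is judged:
On the way, in this order (a step that is already met when the one before it is completed fails the run):
1. the smaller roll lies flat on the seat, threaded on the post, and is let go (horizontal distance between roll_center and post_top below 0.008 m and z of roll_center in the frame of tape_stand below 0.025 m and angle between roll_center's own z axis and vertical below 0.12 rad and contact force between the fingers and small_roll below 0.1 N), for 0.2 s.
2. the label holder is pressed home behind the lip and gripped (value of joint strip above 0.0042 m and z of holder_center in the frame of tape_stand below 0.0445 m and x of holder_center in the frame of pocket_mouth between -0.004 and 0.004 m and y of holder_center in the frame of pocket_mouth between -0.006 and 0.006 m and x of card_face in the frame of pocket_mouth below -0.002 m and angle between holder_center's own z axis and vertical below 0.1 rad and contact force between holder and tape_stand above 3 N and contact force between the fingers and holder above 1 N), for 0.3 s.
At the end, for the whole second after the job is handed in: Roll flat round the post (axis within 8 mm, tilt < 0.12 rad, at most 4 mm off its seat), let go; holder gripped in the pocket, card outwards, upright to 0.1 rad, within 4 mm across and 6 mm along, shoulder at most 2.5 mm above the lip, strip down > 4.2 mm, holder pressed on the stand with > 3 N (all of step 1 and all of step 2); the arm keeps its last pose, push and grip.
It fails at once if the large roll is moved more than 25 mm (distance of big_roll from where it was at the start of the episode above 0.025 m).
It fails at once if the oil bottle is moved more than 25 mm (distance of oil_bottle from where it was at the start of the episode above 0.025 m).
It fails at once if the test block is moved more than 25 mm (distance of test_block from where it was at the start of the episode above 0.025 m).
It also fails if it takes over 51 s, if anything falls off the work surface, if the arm or the gripper's body presses on something with over 40 N, if the wrist force passes 120 N, or if a joint passes its speed limit or range.

## Working session

There is one attempt and no reset: what is moved stays moved. The work goes in short steps, Python scripts to look and compute and a shell command to move; the robot and the scene stay as the last step left them, time stands still between calls to the robot, and variables do not carry over. Pictures are saved under pics/ and viewed, at most 10 in all, crops included, and the job is handed in when it is done.

```bash
mkdir -p pics; cat > h.py <<'E'
import numpy as np, cv2
from bench import r
from scipy.spatial.transform import Rotation as R
def cam(n):
    c=r.camera(n); a=np.array(c["attitude"]); 
    Rm=R.from_quat(a).as_matrix() if a.size==4 else a.reshape(3,3)
    return c["img"],np.array(c["camera_matrix"]),np.array(c["xyz"]),Rm
def save(img,name): cv2.imwrite("pics/"+name,cv2.cvtColor(img,cv2.COLOR_RGB2BGR))
def ray(c,u,v,z):
    _,K,p,Rm=c; d=Rm@np.linalg.solve(K,[u,v,1.]); return p+d*(z-p[2])/d[2]
def proj(c,P):
    _,K,p,Rm=c; q=(np.atleast_2d(P)-p)@Rm; q=q@K.T; return q[:,:2]/q[:,2:]
E
python3 - <<'E'
from h import *
np.set_printoptions(precision=3,suppress=True)
hts=dict(small_roll=.007,tape_stand=.008,holder=.04,rest=.022,big_roll=.012,oil_bottle=.06,test_block=.009)
for n in("top","side"):
    c=cam(n); save(c[0],n+"0.png"); print(n,c[2],c[3].tolist(),c[1][0,0])
    for t,z in hts.items():
        for o in r.outline_of(t,n): print(t,round(o["score"],2),np.round(o["bbox"]),ray(c,o["bbox"][0],o["bbox"][1],z))
s=r.read_state();print(s["time"],s["ee_pos"],s["eef_rot"],s["width"],s["ft_force"])
E
```

```text
top [0.433 0.009 1.076] [[-0.016477804079148815, -0.9937076008760564, 0.110786668574706], [-0.9995932223230684, 0.018951511926208444, 0.02131267419860918], [-0.023278141216911394, -0.11039041696118074, -0.9936156621071462]] 379.2090305348783
small_roll 0.79 [266. 182.  18.  23.] [0.626 0.188 0.007]
small_roll 0.31 [235. 276.  24.  23.] [0.364 0.275 0.007]
tape_stand 0.69 [364. 196.  45.  57.] [ 0.58  -0.09   0.008]
holder 0.68 [273. 231.  28.   6.] [0.485 0.163 0.04 ]
holder 0.67 [414. 241.  26.  16.] [ 0.45  -0.218  0.04 ]
holder 0.63 [311. 165.  14.  22.] [0.667 0.059 0.04 ]
holder 0.5 [303. 204.  26.  10.] [0.557 0.081 0.04 ]
rest 0.86 [275. 233.  30.  18.] [0.48  0.161 0.022]
big_roll 0.83 [235. 277.  23.  24.] [0.359 0.275 0.012]
oil_bottle 0.6 [315. 136.  20.  20.] [0.743 0.045 0.06 ]
oil_bottle 0.26 [273. 230.  24.   7.] [0.486 0.162 0.06 ]
test_block 0.53 [370. 276.  15.  17.] [ 0.358 -0.101  0.009]
side [ 0.258 -0.754  0.763] [[0.9444425117678448, -0.1959008568267918, 0.2639151307905133], [-0.3282696673079688, -0.6021649066733405, 0.7277612594090201], [0.01635137581857976, -0.7739640039857256, -0.6330184460528963]] 500.9989104995485
small_roll 0.79 [322. 186.  21.  14.] [0.628 0.187 0.007]
tape_stand 0.77 [348. 268.  85.  60.] [ 0.582 -0.098  0.008]
holder 0.77 [311. 322.  12.  44.] [ 0.455 -0.227  0.04 ]
holder 0.76 [358. 205.  27.  24.] [0.665 0.051 0.04 ]
holder 0.75 [266. 190.   6.  30.] [0.481 0.172 0.04 ]
rest 0.8 [270. 204.  21.  35.] [0.48  0.14  0.022]
rest 0.61 [350. 270.  89.  57.] [ 0.577 -0.116  0.022]
big_roll 0.72 [209. 184.  28.  22.] [0.361 0.274 0.012]
oil_bottle 0.96 [395. 195.  22.  45.] [0.751 0.036 0.06 ]
test_block 0.91 [241. 295.  22.  31.] [ 0.355 -0.101  0.009]
test_block 0.39 [349. 268.  83.  62.] [ 0.584 -0.099  0.009]
0.8 [0.171 0.601 0.234] [ 0.138  0.99   0.    -0.   ] 0.08730318771379435 [-0.161  0.366  0.201]
```

```bash
python3 - <<'E'
import cv2,numpy as np
t=cv2.imread("pics/top0.png")[110:310,215:455]; s=cv2.imread("pics/side0.png")[150:360,190:430]
cv2.imwrite("pics/top0c.png",cv2.resize(t,None,fx=3,fy=3,interpolation=2)[:600]);cv2.imwrite("pics/side0c.png",cv2.resize(s,None,fx=2.8,fy=2.8,interpolation=2))
E
```

```text
(no output)
```

View pics/top0c.png

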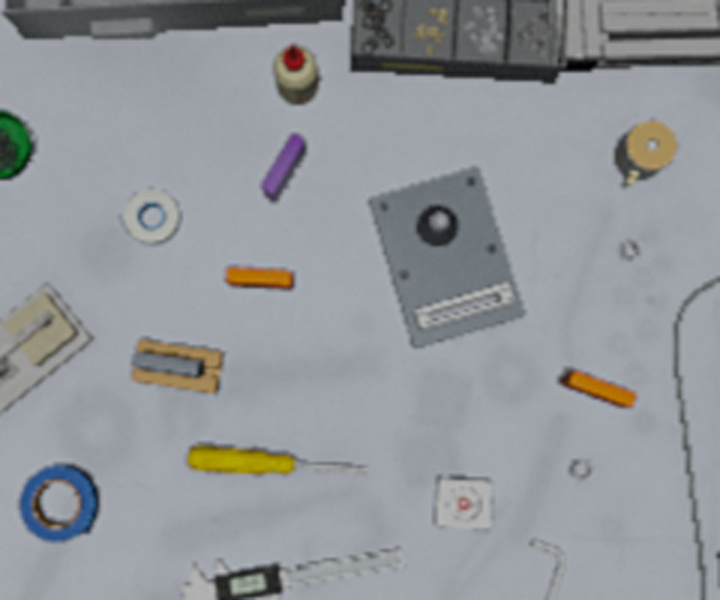

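View pics/side0c.png

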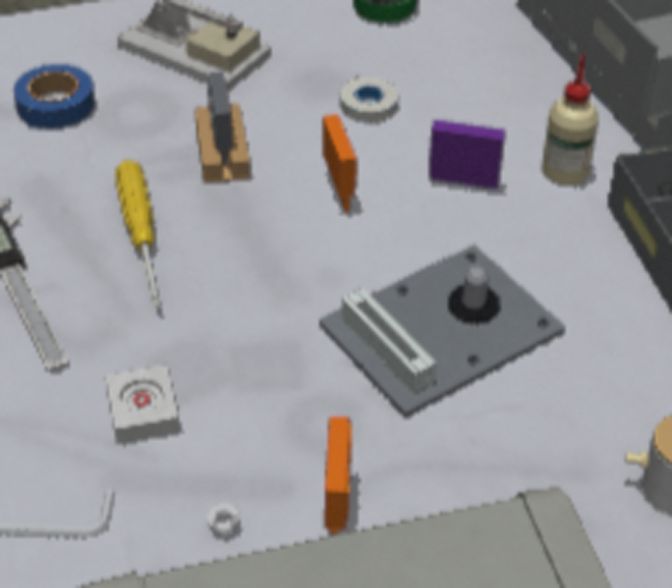

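The top picture shows the small roll at about (265,182), the stand's post at (361,184), and its pocket at (370,212). The holder candidates are grey in the wooden rest (271,231), orange (302,202), orange (414,239) and purple (310,165). Only the grey one stands in the rest, so it is the one meant, and the enlarged crop confirms it. Next I move over the roll.

```bash
R='[-0.0345,-0.017,0,0]'; python3 -m pendant '[[-0.0345,-0.017,0,0],[-0.0345,-0.017,0,0],[-0.0345,-0.017,0,0],[-0.0345,-0.017,0,0],[-0.0345,-0.017,0,0],[-0.0345,-0.017,0,0],[-0.0345,-0.017,0,0],[-0.0345,-0.017,0,0]]' 1; python3 -m pendant '[[-0.0345,-0.017,0,0],[-0.0345,-0.017,0,0],[-0.0345,-0.017,0,0],[-0.0345,-0.017,0,0],[-0.0345,-0.017,0,0],[-0.0345,-0.017,0,0],[-0.02,-0.017,0,0],[0,0,0,0]]'
python3 - <<'E'
from h import *
np.set_printoptions(precision=4,suppress=True)
s=r.read_state();print(s["joint_positions"],s["ee_pos"],s["eef_rot"])
c=cam("wrist"); save(c[0],"w1.png"); print(c[2],c[1][0])
for o in r.outline_of("small_roll","wrist"): print(o["score"],o["bbox"],ray(c,*o["bbox"][:2],.010))
for o in r.outline_of("holder","wrist"): print(o["score"],o["bbox"],ray(c,*o["bbox"][:2],.05))
E
```

```text
time: 1.47
ee_pos: [0.4003, 0.3935, 0.2339]
eef_rot: [0.138, 0.99, 0.0, 0.0]
ft_force: [1.1, 0.7, 0.7]
width: 0.0872
grip_force: 0.0
time: 2.13
ee_pos: [0.5884, 0.2114, 0.2334]
eef_rot: [0.142, 0.99, -0.002, 0.001]
ft_force: [-0.0, -1.4, 0.3]
width: 0.0872
grip_force: 0.0
[-0.6372  0.3336  0.2789  1.4763 -0.089   1.3443  0.9323] [0.5884 0.2114 0.2334] [ 0.1423  0.9898 -0.0015  0.001 ]
[0.5239 0.2312 0.3856] [305.0107   0.     316.5435]
0.8 [312.5, 203.0, 46.8, 43.4] [0.6263 0.1948 0.01  ]
0.75 [251.5, 96.5, 62.0, 26.5] [0.4858 0.1702 0.05  ]
0.66 [208.7, 187.3, 61.7, 26.3] [0.5648 0.0912 0.05  ]
```

View pics/w1.png

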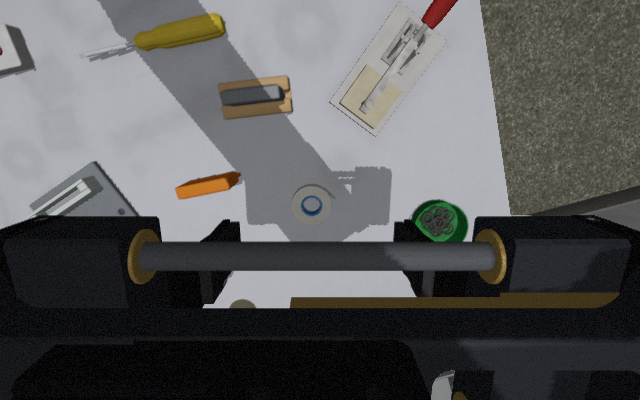

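The wrist view shows the small white roll at (312,203), the grey holder in its rest at (252,96), and the stand at the left edge. I go closer and remeasure.

```bash
python3 -m pendant '[[-0.0145,-0.003,0.02,0],[-0.0145,-0.003,0.03,0],[-0.0145,-0.003,0.03,0],[0,0,0.03,0],[0,0,0,0],[0,0,0,0]]'
cat >> h.py <<'E'
def mcen(c,o,z):
    # centre of mask's convex outline -> world at height z
    cs,_=cv2.findContours(o["mask"].astype(np.uint8),0,2); k=max(cs,key=cv2.contourArea)
    (u,v),ax,_=cv2.fitEllipse(k); return (u,v),ax,ray(c,u,v,z)
def to(target,s=None):
    s=s or r.read_state(); M=R.from_quat(s["eef_rot"]).as_matrix(); return M.T@(np.array(target)-s["ee_pos"])
np.set_printoptions(precision=4,suppress=True)
E
python3 - <<'E'
from h import *
c=cam("wrist"); s=r.read_state();print(s["ee_pos"],s["eef_rot"])
for o in r.outline_of("small_roll","wrist")[:1]:
  m=mcen(c,o,.009); print(o["score"],m,o["bbox"]); p=m[2]
  print("to",to([p[0],p[1],.013]))
c=cam("top")
for o in r.outline_of("small_roll","top")[:1]: print(mcen(c,o,.009))
E
```

```text
time: 2.78
ee_pos: [0.6227, 0.1995, 0.1227]
eef_rot: [0.137, 0.991, -0.0, -0.002]
ft_force: [0.6, 0.9, 1.8]
width: 0.0871
grip_force: 0.0
[0.6239 0.1997 0.1248] [0.1369 0.9906 0.0005 0.    ]
0.69 ((310.42437744140625, 201.0814666748047), (57.14809036254883, 59.79523849487305), array([0.6279, 0.1926, 0.009 ])) [312.9, 200.7, 64.7, 59.4]
to [-0.0048 -0.0062  0.1129]
```

```bash
python3 -m pendant '[[-0.0045,-0.007,0.03,0],[0,0,0.035,0],[0,0,0.03,0],[0,0,0.015,0],[0,0,0.003,0],[0,0,0,0]]'; python3 -m pendant '[[0,0,0,0],[0,0,0,0],[0,0,0,0],[0,0,0,0],[0,0,0,0],[0,0,0,0],[0,0,0,0],[0,0,0,0]]' 0.4 15;  python3 -m pendant '[[0,0,0,0],[0,0,0,0],[0,0,0,0],[0,0,0,0]]'
```

```text
time: 3.48
ee_pos: [0.6269, 0.1906, 0.0121]
eef_rot: [0.138, 0.99, 0.0, 0.0]
ft_force: [-0.0, -0.4, 0.9]
width: 0.0869
grip_force: 0.0
time: 4.15
ee_pos: [0.6276, 0.1898, 0.0116]
eef_rot: [0.138, 0.99, 0.0, 0.001]
ft_force: [-0.1, -1.6, 6.4]
width: 0.051
grip_force: 15.8
time: 4.48
ee_pos: [0.6275, 0.1897, 0.0116]
eef_rot: [0.138, 0.99, 0.0, 0.001]
ft_force: [-1.1, -2.3, 6.3]
width: 0.0509
grip_force: 15.8
```

```bash
python3 -m pendant '[[0,0,-0.01,0],[0,0,-0.03,0],[0,0,-0.03,0],[0,0,-0.03,0],[0,0,0,0],[0,0,0,0]]'
cat >> h.py <<'E'
from scipy.optimize import minimize
def box(x0,x1,y0,y1,z0,z1): return np.array([[x,y,z] for x in(x0,x1) for y in(y0,y1) for z in(z0,z1)],float)
th=np.linspace(0,6.28,24)
cyl=lambda x,rad,z:np.c_[x+rad*np.cos(th),rad*np.sin(th),z+0*th]
STAND=[box(-.075,.075,-.055,.055,0,.008),box(-.0605,-.0415,-.037,.037,.008,.030),np.r_[cyl(.03,.009,.014),cyl(.03,.009,.04),cyl(.03,.006,.045)]]
HOLD=[box(-.007,.007,-.03,.03,.018,.060)]
def fit(views,parts,x0,z=0.):
    """views: list (cam, mask); x0=(x,y,yaw); silhouette fit"""
    def f(q):
        Rz=R.from_euler("z",q[2]).as_matrix(); e=0
        for c,m in views:
            S=4; ys,xs=np.nonzero(m); a0,b0=xs.min()-10,ys.min()-10; w,h=np.ptp(xs)+20,np.ptp(ys)+20
            im=np.zeros((h*S,w*S),np.uint8)
            for P in parts:
                uv=proj(c,P@Rz.T+[q[0],q[1],z]); h_=cv2.convexHull(((uv-[a0,b0]+.5)*S).astype(np.float32))
                cv2.fillConvexPoly(im,np.round(h_*16).astype(np.int32),255,shift=4)
            M=np.zeros((h,w),np.float32); M[ys-b0,xs-a0]=1; M=cv2.resize(M,(w*S,h*S),interpolation=cv2.INTER_LINEAR)
            I=im/255.; e+=1-np.minimum(I,M).sum()/np.maximum(I,M).sum()
        return e
    best=minimize(f,x0,method="Nelder-Mead",options=dict(initial_simplex=np.array(x0)+np.array([[0,0,0],[.01,0,0],[0,.01,0],[0,0,.15]]),xatol=1e-5,fatol=1e-5))
    return best.x,best.fun/len(views)
E
python3 - <<'E'
from h import *
V=[]
for n,i in(("top",0),("side",1)):
    c=cam(n); save(c[0],n+"1.png"); o=r.outline_of("tape_stand",n)
    if o: V.append((c,o[0]["mask"])); print(n,o[0]["score"],fit(V[-1:],STAND,(.58,-.095,.3)))
q,e=fit(V,STAND,(.58,-.095,.3)); print(q,e)
px,py=q[0]+.03*np.cos(q[2]),q[1]+.03*np.sin(q[2]); print("post",px,py)
for c,_ in V: print(proj(c,[px,py,.045]),proj(c,[px,py,.014]))
c=cam("wrist"); save(c[0],"w2.png")
s=r.read_state(); print(s["ee_pos"],s["width"],to([px,py,.09]),s["eef_rot"])
a=cv2.imread("pics/top1.png")[150:240,320:410]; b=cv2.imread("pics/side1.png")[220:320,300:400]
cv2.imwrite("pics/st1.png",np.hstack([cv2.resize(a,(400,400),interpolation=2),cv2.resize(b,(400,400),interpolation=2)]))
E
```

```text
time: 4.98
ee_pos: [0.628, 0.1905, 0.1133]
eef_rot: [0.138, 0.99, 0.001, 0.002]
ft_force: [-0.4, 0.3, -1.4]
width: 0.0508
grip_force: 15.0
top 0.66 (array([ 0.585 , -0.0894,  0.2609]), np.float64(0.05935134423516353))
side 0.58 (array([ 0.5836, -0.088 ,  0.263 ]), np.float64(0.050606989086202536))
[ 0.5843 -0.0887  0.2606] 0.05702397212450322
post 0.613323964966996 -0.08097527816030146
[[361.4909 182.4188]] [[360.5842 184.3283]]
[[359.9558 246.4062]] [[358.7965 257.0428]]
[0.626  0.1898 0.1092] 0.05059052932810228 [-0.0619 -0.2639  0.0194] [ 0.1379  0.9904 -0.0005 -0.001 ]
```

View pics/st1.png

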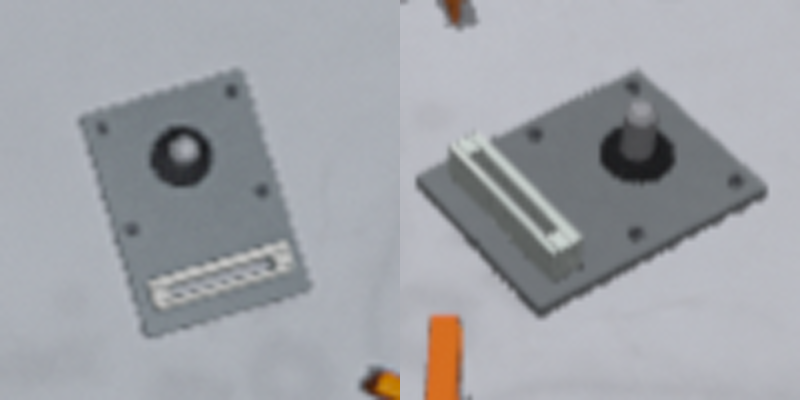

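The stand fit agrees in both cameras: the post top is predicted at (361.5,182.4) and (360,246.4), and seen at (362,183) and (360,246). I move the roll over the post.

```bash
python3 -m pendant '[[-0.0085,-0.0365,0,0],[-0.0085,-0.0365,0,0],[-0.0085,-0.0365,0,0],[-0.0085,-0.0365,0,0],[-0.0085,-0.0365,0,0],[-0.0085,-0.0365,0,0],[-0.0085,-0.0365,0,0],[-0.0025,-0.0085,0.01,0]]';python3 -m pendant '[[0,0,0.01,0],[0,0,0,0],[0,0,0,0]]'
python3 - <<'E'
from h import *
c=cam("wrist"); save(c[0],"w3.png"); s=r.read_state(); print(s["ee_pos"],s["width"],to([.6133,-.081,.09]))
M=R.from_quat(s["eef_rot"]).as_matrix()
print("post px",proj(c,[.6133,-.081,.045]), "tcp roll px",proj(c,s["ee_pos"]+M@[0,0,-.0024]))
for o in r.outline_of("small_roll","wrist")[:2]:
  m=mcen(c,o,s["ee_pos"][2]+.0024); print(o["score"],m,M.T@(m[2]-s["ee_pos"]))
E
```

```text
time: 5.9
ee_pos: [0.6137, -0.0894, 0.1017]
eef_rot: [0.142, 0.99, -0.002, 0.001]
ft_force: [0.5, -2.0, 0.6]
width: 0.0506
grip_force: 15.0
time: 6.15
ee_pos: [0.6137, -0.0792, 0.0893]
eef_rot: [0.137, 0.991, 0.0, -0.001]
ft_force: [0.3, 0.1, -0.5]
width: 0.0503
grip_force: 15.0
[ 0.6142 -0.079   0.09  ] 0.050742060662154705 [ 0.0003 -0.0022  0.    ]
post px [[313.1271 218.7039]] tcp roll px [[316.3194 248.2844]]
0.65 ((318.20611572265625, 219.2442626953125), (46.130374908447266, 97.46002960205078), array([ 0.5989, -0.0737,  0.0924])) [ 0.0162  0.001  -0.0024]
```

View pics/w3.png

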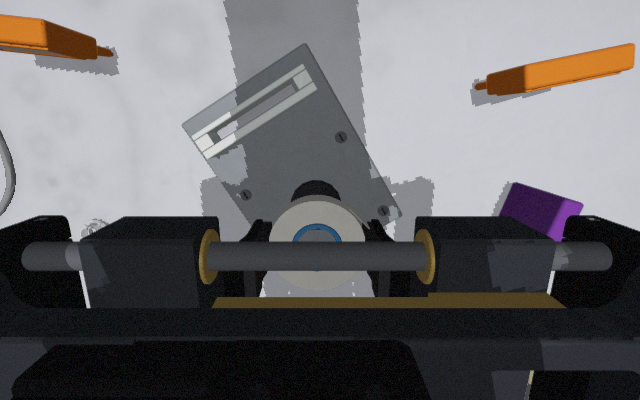

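```bash
python3 - <<'E'
from h import *
c=cam("wrist"); s=r.read_state(); M=R.from_quat(s["eef_rot"]).as_matrix(); p=s["ee_pos"]
t=np.linspace(0,6.28,200)
C=lambda cx,cy,rad,z:proj(c,p+np.c_[cx+rad*np.cos(t),cy+rad*np.sin(t),z+0*t]@M.T)
for cx in(0,.002,.004):
  o=C(cx,0,.0265,-.0024);i=C(cx,0,.013,-.0024); print(cx,o.min(0),o.max(0),i.min(0),i.max(0))
W=lambda x,y,rad,z:proj(c,np.c_[x+rad*np.cos(t),y+rad*np.sin(t),z+0*t])
g=W(.6133,-.081,.02,.014);print("seat",g.min(0),g.max(0))
Rz=R.from_euler("z",.2606).as_matrix()
print("plate corners",proj(c,np.array([[-.075,-.055,.008],[-.075,.055,.008],[.075,.055,.008]])@Rz.T+[.5843,-.0887,0]))
print("pocket outer corners",proj(c,np.array([[-.0605,-.037,.03],[-.0605,.037,.03],[-.0415,-.037,.03],[-.0415,.037,.03]])@Rz.T+[.5843,-.0887,0]))
im=c[0]
print([tuple(im[y,318]) for y in range(176,262,4)])
E
```

```text
0 [265.2936 199.2438] [365.4025 292.0449] [290.8074 224.3275] [339.892  269.7966]
0.002 [265.1413 195.4364] [365.5554 288.8039] [290.733  220.6777] [339.9671 266.424 ]
0.004 [264.9881 191.6048] [365.7093 285.5439] [290.6582 217.0052] [340.0425 263.0312]
seat [287.427  179.1425] [338.6712 228.392 ]
plate corners [[178.455  122.0577]
 [304.0349  40.4413]
 [400.0841 214.9261]]
pocket outer corners [[198.3925 127.6246]
 [290.6035  68.5527]
 [214.5369 151.6706]
 [305.6559  94.8584]]
[(np.uint8(85), np.uint8(89), np.uint8(93)), (np.uint8(23), np.uint8(20), np.uint8(20)), (np.uint8(25), np.uint8(21), np.uint8(26)), (np.uint8(24), np.uint8(27), np.uint8(25)), (np.uint8(22), np.uint8(17), np.uint8(24)), (np.uint8(94), np.uint8(91), np.uint8(90)), (np.uint8(99), np.uint8(101), np.uint8(97)), (np.uint8(148), np.uint8(147), np.uint8(142)), (np.uint8(146), np.uint8(145), np.uint8(140)), (np.uint8(145), np.uint8(144), np.uint8(140)), (np.uint8(146), np.uint8(147), np.uint8(141)), (np.uint8(145), np.uint8(145), np.uint8(140)), (np.uint8(30), np.uint8(59), np.uint8(86)), (np.uint8(52), np.uint8(83), np.uint8(111)), (np.uint8(85), np.uint8(88), np.uint8(92)), (np.uint8(85), np.uint8(89), np.uint8(92)), (np.uint8(87), np.uint8(91), np.uint8(92)), (np.uint8(48), np.uint8(47), np.uint8(50)), (np.uint8(55), np.uint8(59), np.uint8(58)), (np.uint8(58), np.uint8(59), np.uint8(65)), (np.uint8(63), np.uint8(65), np.uint8(68)), (np.uint8(64), np.uint8(66), np.uint8(69))]
```

```bash
python3 -m pendant '[[-0.001,-0.002,0.015,0],[0,0,0.013,0],[0,0,0.006,0],[0,0,0.006,0],[0,0,0,0]]'; python3 -m pendant '[[0,0,0.006,0],[0,0,0.006,0],[0,0,0.005,0],[0,0,0,0]]'
```

```text
time: 6.72
ee_pos: [0.6139, -0.0826, 0.0492]
eef_rot: [0.138, 0.99, -0.0, -0.001]
ft_force: [-0.2, 0.3, -0.4]
width: 0.0506
grip_force: 15.0
time: 7.05
ee_pos: [0.614, -0.0831, 0.0323]
eef_rot: [0.138, 0.99, -0.0, -0.001]
ft_force: [1.2, -1.3, -0.6]
width: 0.051
grip_force: 15.0
```

```bash
python3 -m pendant '[[0,0,0.003,0],[0,0,0.003,0],[0,0,0,0]]'; python3 -m pendant '[[0,0,0,0],[0,0,0,0],[0,0,0,0],[0,0,0,0],[0,0,0,0],[0,0,0,0]]' 1; python3 -m pendant '[[0,0,-0.01,0],[0,0,-0.03,0],[0,0,-0.035,0],[0,0,-0.035,0],[0,0,-0.035,0],[0,0,-0.01,0],[0,0,0,0]]'
python3 - <<'E'
from h import *
c=cam("wrist"); save(c[0],"w4.png")
ct=cam("top"); save(ct[0],"top2.png")
for n,c in(("wrist",c),("top",ct)):
  for o in r.outline_of("small_roll",n)[:2]: print(n,o["score"],mcen(c,o,.021),proj(c,[.6133,-.081,.045]))
V=[]
for n in("top","side"):
  c=ct if n=="top" else cam(n)
  for o in r.outline_of("holder",n):
    p=ray(c,*o["bbox"][:2],.045); print(n,o["score"],p)
    if abs(p[0]-.482)<.03 and abs(p[1]-.165)<.03:
      V.append((c,o["mask"])); print(fit(V[-1:],HOLD,(.482,.165,-.2),.004))
if V: print("both",fit(V,HOLD,(.482,.165,-.2),.004))
s=r.read_state(); print(s["joint_positions"],s["ee_pos"])
E
```

```text
time: 7.3
ee_pos: [0.6145, -0.0831, 0.027]
eef_rot: [0.138, 0.99, -0.0, -0.0]
ft_force: [0.0, 0.1, -0.6]
width: 0.0506
grip_force: 15.0
time: 7.8
ee_pos: [0.6147, -0.0832, 0.0276]
eef_rot: [0.138, 0.99, 0.0, 0.0]
ft_force: [0.6, 0.5, -0.1]
width: 0.0815
grip_force: 0.0
time: 8.38
ee_pos: [0.6165, -0.0835, 0.1872]
eef_rot: [0.138, 0.99, 0.001, 0.003]
ft_force: [-0.3, -0.6, -0.6]
width: 0.0871
grip_force: 0.0
wrist 0.71 ((316.6485900878906, 177.8798370361328), (48.14726257324219, 50.455299377441406), array([ 0.6142, -0.0819,  0.021 ])) [[317.3559 181.696 ]]
top 0.63 [0.6658 0.0647 0.045 ]
top 0.51 [0.5603 0.0817 0.045 ]
side 0.79 [0.6537 0.0449 0.045 ]
side 0.76 [0.5613 0.0712 0.045 ]
side 0.7 [0.484  0.1666 0.045 ]
(array([ 0.4846,  0.1666, -0.1615]), np.float64(0.14040781889638365))
side 0.7 [ 0.4545 -0.2283  0.045 ]
both (array([ 0.4846,  0.1666, -0.1615]), np.float64(0.14040781889638365))
[-0.238   0.3636  0.3799  1.5633 -0.1394  1.2437  1.4585] [ 0.6141 -0.083   0.1813]
```

View pics/w4.png

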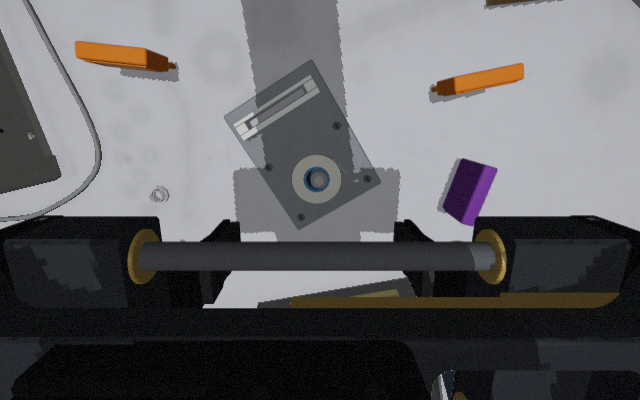

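The roll lies flat on its seat with the post through it, at (317,178). Now I find which face of the holder carries the card.

```bash
python3 - <<'E'
import cv2,numpy as np
f=lambda n,y,x,h=50,w=80:cv2.resize(cv2.imread("pics/"+n)[y:y+h,x:x+w],(400,280),interpolation=2)
a=np.hstack([f("w1.png",70,212),f("w2.png",20,190,100,160)]);b=np.hstack([f("top0.png",205,235),f("side0.png",160,225)])
cv2.imwrite("pics/hc.png",np.vstack([a,b]))
E
```

```text
(no output)
```

View pics/hc.png

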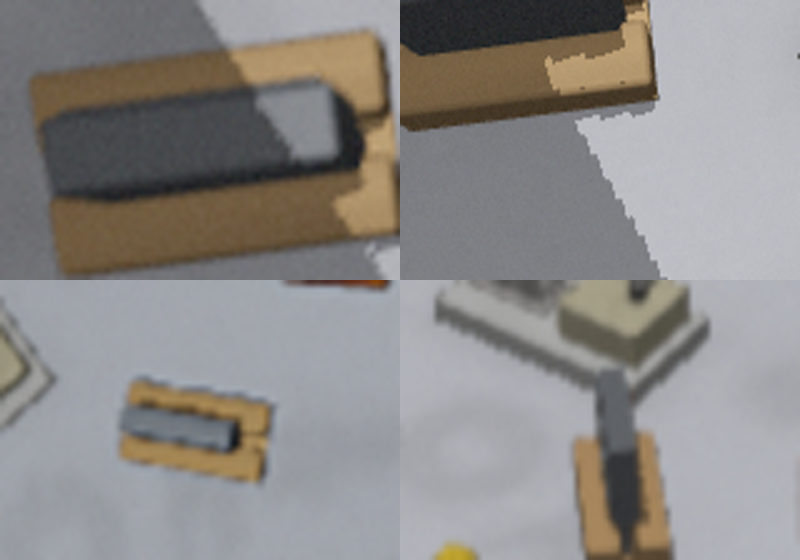

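```bash
python3 -m pendant '[[0.024,0.0256,0,0],[0.024,0.0256,0,0],[0.024,0.0256,0,0],[0.024,0.0256,0,0],[0.024,0.0256,0,0],[0.024,0.0256,0,0],[0.024,0.0256,0,0],[0.024,0.0256,0,0]]';python3 -m pendant '[[0,0,0,0],[0,0,0,0]]'
python3 - <<'E'
from h import *
c=cam("wrist"); save(c[0],"w5.png"); s=r.read_state(); print(s["ee_pos"],s["eef_rot"],s["joint_positions"])
for o in r.outline_of("holder","wrist"):
  print(o["score"],o["bbox"],ray(c,*o["bbox"][:2],.045))
  p=ray(c,*o["bbox"][:2],.045)
  if abs(p[0]-.482)<.03 and abs(p[1]-.165)<.03: q=fit([(c,o["mask"])],HOLD,(.483,.166,-.2),.004); print(q)
E
python3 -c "
import cv2;cv2.imwrite('pics/w5c.png',cv2.resize(cv2.imread('pics/w5.png')[90:240,200:440],None,fx=3,fy=3,interpolation=2))"
```

```text
time: 9.4
ee_pos: [0.4847, 0.1676, 0.1821]
eef_rot: [0.138, 0.99, -0.0, -0.0]
ft_force: [0.9, -0.6, 0.7]
width: 0.0869
grip_force: 0.0
time: 9.57
ee_pos: [0.4849, 0.1682, 0.1821]
eef_rot: [0.136, 0.991, -0.0, -0.0]
ft_force: [0.5, 0.2, -0.7]
width: 0.087
grip_force: 0.0
[0.4857 0.1665 0.1821] [ 0.1373  0.9905 -0.0003 -0.0002] [-0.6108  0.1197  0.2064  1.8324 -0.0261  1.1928  0.8991]
0.92 [262.8, 283.5, 64.6, 25.2] [0.57  0.086 0.045]
0.66 [320.1, 189.4, 64.2, 28.3] [0.4876 0.1715 0.045 ]
(array([ 0.485 ,  0.171 , -0.1617]), np.float64(0.09599391177417571))
```

View pics/w5c.png

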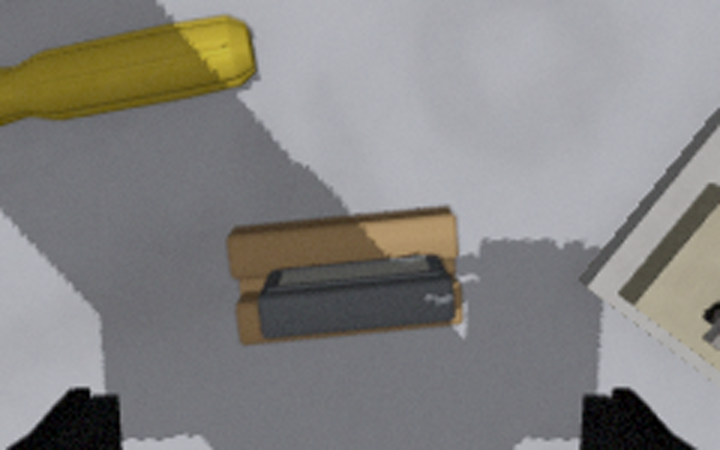

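The card is the light face on the upper (robot) side, around (352,265) in the crop, so the holder's +x points away from the robot and no half turn is needed. I turn the tool to match.

```bash
python3 -m pendant '[[0,0,0,0.1214],[0,0,0,0.1214],[0,0,0,0.1214],[0,0,0,0.1214],[0,0,0,0.1214],[0,0,0,0.1214],[0,0,0,0.1214],[0,0,0,0.1214]]';python3 -m pendant '[[0,0,0,0.1214],[0,0,0,0.1214],[0,0,0,0.1214],[0,0,0,0.1214],[0,0,0,0],[0,0,0,0]]'
python3 - <<'E'
from h import *
c0=None
c=cam("wrist"); save(c[0],"w6.png"); s=r.read_state(); print(s["ee_pos"],s["eef_rot"],s["joint_positions"][6])
V=[]
for n in("wrist","top","side"):
  cc=c if n=="wrist" else cam(n)
  for o in r.outline_of("holder",n):
    p=ray(cc,*o["bbox"][:2],.045)
    if abs(p[0]-.482)<.03 and abs(p[1]-.165)<.03: V.append((cc,o["mask"]));print(n,o["score"],fit(V[-1:],HOLD,(.484,.168,-.16),.004)); break
q=fit(V,HOLD,(.484,.168,-.16),.004)[0];print(q)
M=R.from_quat(s["eef_rot"]).as_matrix(); print("tool y angle",np.arctan2(M[1,1],M[0,1]),to([q[0],q[1],.058]))
B=np.array([(277.3,166.7),(351.7,159.3)])
E
```

```text
time: 10.33
ee_pos: [0.4866, 0.1646, 0.1823]
eef_rot: [0.588, 0.809, -0.0, 0.0]
ft_force: [0.5, 0.7, -0.1]
width: 0.087
grip_force: 0.0
time: 10.83
ee_pos: [0.4864, 0.1652, 0.1823]
eef_rot: [0.762, 0.648, -0.0, 0.0]
ft_force: [-0.2, -0.7, 0.3]
width: 0.0866
grip_force: 0.0
[0.4863 0.1654 0.1824] [ 0.7613  0.6484 -0.0002  0.    ] -0.543629035810449
wrist 0.56 (array([ 0.4848,  0.1713, -0.1615]), np.float64(0.10792351410994538))
top 0.39 (array([ 0.4821,  0.1653, -0.0733]), np.float64(0.5484013402249293))
side 0.73 (array([ 0.485 ,  0.1687, -0.145 ]), np.float64(0.16431006313411456))
[ 0.4848  0.1697 -0.1509]
tool y angle -0.15992746687935938 [ 0.0032 -0.0018  0.1245]
```

View pics/w6.png

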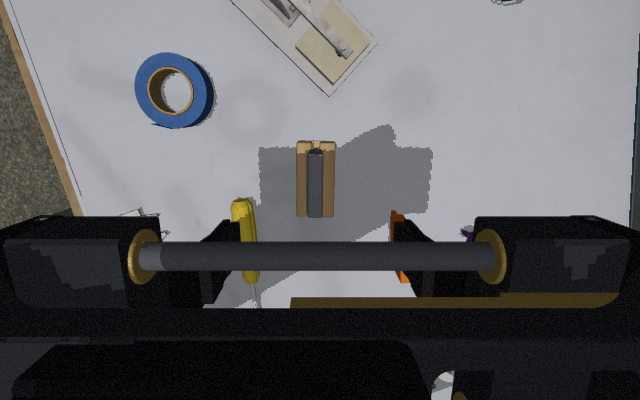

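The grey holder is upright in the picture, with its rest at (316,180) and lined up with the tool. I go down with the jaws half closed, to stay clear of the screwdriver at (245,230).

```bash
python3 -m pendant '[[0.004,-0.001,0,0],[0,0,0.03,0],[0,0,0.035,0],[0,0,0.03,0],[0,0,0.025,0],[0,0,0.012,0],[0,0,0.005,0],[0,0,0,0]]' 0.5; python3 -m pendant '[[0,0,0,0],[0,0,0,0],[0,0,0,0],[0,0,0,0],[0,0,0,0],[0,0,0,0],[0,0,0,0],[0,0,0,0]]' 0.05 45
```

```text
time: 11.8
ee_pos: [0.485, 0.1705, 0.0446]
eef_rot: [0.762, 0.648, -0.001, -0.0]
ft_force: [0.2, 0.7, 0.6]
width: 0.0461
grip_force: 0.0
time: 12.47
ee_pos: [0.4859, 0.1706, 0.046]
eef_rot: [0.762, 0.647, 0.0, 0.0]
ft_force: [-1.0, -0.5, 5.8]
width: 0.0138
grip_force: 45.0
```

```bash
python3 -m pendant '[[0,0,-0.005,0],[0,0,-0.015,0],[0,0,-0.025,0],[0,0,-0.03,0],[0,0,-0.03,0],[0,0,-0.02,0],[0,0,0,-0.105],[0,0,0,-0.105]]'; python3 -m pendant '[[0,0,0,-0.105],[0,0,0,-0.105],[-0.033,-0.003,0,0],[-0.033,-0.003,0,0],[-0.033,-0.003,0,0],[-0.033,-0.003,0,0],[-0.033,-0.003,0,0],[-0.033,-0.003,0,0]]'; python3 -m pendant '[[-0.033,-0.003,0,0],[-0.033,-0.003,0,0],[-0.012,0,0,0],[0,0,0,0],[0,0,0,0]]'
python3 - <<'E'
from h import *
c=cam("wrist"); save(c[0],"w7.png"); s=r.read_state(); M=R.from_quat(s["eef_rot"]).as_matrix()
print(s["ee_pos"],s["width"],np.arctan2(M[1,1],M[0,1]),to([.5341,-.1021,.12]))
V=[]
for n in("top","side","wrist"):
  cc=c if n=="wrist" else cam(n)
  if n!="wrist": save(cc[0],n+"3.png")
  for o in r.outline_of("tape_stand",n)[:1]: print(n,o["score"],o["bbox"],o["mask"].sum())
Rz=R.from_euler("z",.2606).as_matrix()
for c in(c,cc): pass
c=cam("wrist")
print(proj(c,np.array([[-.0605,-.037,.03],[-.0605,.037,.03],[-.0415,-.037,.03],[-.0415,.037,.03],[-.075,.055,.008],[.075,.055,.008]])@Rz.T+[.5843,-.0887,0]))
t=s["ee_pos"]; print("holder bottom",proj(c,t+np.array([[0,.0,.042],[.03,0,.042],[-.03,0,.042],[.03,.007,-.018],[.03,-.007,-.018]])@M.T))
E
```

```text
time: 13.13
ee_pos: [0.4862, 0.1708, 0.1722]
eef_rot: [0.689, 0.725, 0.001, 0.0]
ft_force: [-0.3, -0.1, -1.5]
width: 0.0138
grip_force: 45.0
time: 13.8
ee_pos: [0.5184, -0.0273, 0.1707]
eef_rot: [0.611, 0.792, 0.0, -0.0]
ft_force: [0.2, 0.3, -0.4]
width: 0.0136
grip_force: 45.0
time: 14.22
ee_pos: [0.5323, -0.1029, 0.1704]
eef_rot: [0.611, 0.791, -0.0, -0.0]
ft_force: [-0.4, 0.8, -1.0]
width: 0.0138
grip_force: 45.0
[ 0.5324 -0.1017  0.1703] 0.013932750637536283 0.2576050432644345 [-0.0009  0.0015  0.0503]
top 0.76 [351.9, 199.6, 22.5, 51.0] 774
side 0.72 [395.6, 196.5, 18.1, 43.0] 583
wrist 0.86 [370.4, 178.8, 149.1, 102.7] 9831
[[309.4961 223.3704]
 [308.9975 150.189 ]
 [328.2046 223.3576]
 [328.8709 150.1738]
 [295.0656 129.9924]
 [443.3761 129.8762]]
holder bottom [[316.2524 219.8718]
 [316.3444 176.0037]
 [316.1668 260.6928]
 [331.594  200.9565]
 [301.0055 200.8934]]
```

View pics/w7.png

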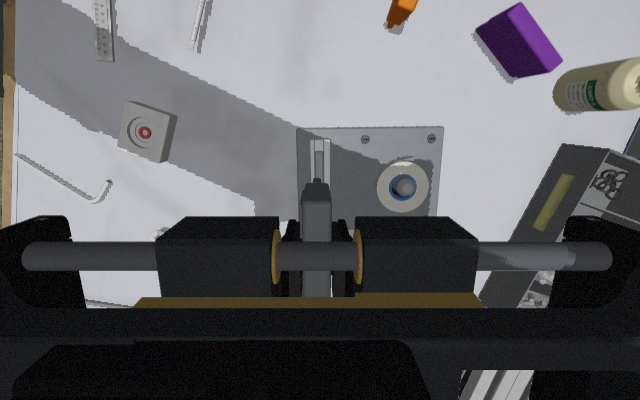

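The wrist picture shows the pocket as a white frame at about (320,155), in line with the held holder at (316,200) above it, and the roll on the post at (403,187). My ten views are used, so I refine the alignment from pixel profiles.

```bash
python3 - <<'E'
import cv2
g=cv2.cvtColor(cv2.imread("pics/w7.png"),6)
for y in(148,156,164,172): print(y,list(g[y,292:342]))
print("col299..", list(g[115:175,301])); print("c312",list(g[125:200,312]));print("c320",list(g[125:215,320]))
for y in(182,190,198,206,212): print(y,list(g[y,292:342]))
print("right",list(g[140,432:452]))
E
```

```text
148 [np.uint8(131), np.uint8(131), np.uint8(132), np.uint8(132), np.uint8(102), np.uint8(82), np.uint8(92), np.uint8(90), np.uint8(91), np.uint8(87), np.uint8(91), np.uint8(94), np.uint8(90), np.uint8(87), np.uint8(90), np.uint8(92), np.uint8(90), np.uint8(89), np.uint8(129), np.uint8(149), np.uint8(151), np.uint8(145), np.uint8(106), np.uint8(154), np.uint8(153), np.uint8(152), np.uint8(152), np.uint8(152), np.uint8(154), np.uint8(153), np.uint8(157), np.uint8(107), np.uint8(142), np.uint8(151), np.uint8(153), np.uint8(152), np.uint8(153), np.uint8(141), np.uint8(88), np.uint8(87), np.uint8(87), np.uint8(90), np.uint8(89), np.uint8(85), np.uint8(87), np.uint8(86), np.uint8(85), np.uint8(88), np.uint8(87), np.uint8(92)]
156 [np.uint8(134), np.uint8(129), np.uint8(131), np.uint8(133), np.uint8(118), np.uint8(81), np.uint8(90), np.uint8(89), np.uint8(94), np.uint8(92), np.uint8(91), np.uint8(92), np.uint8(88), np.uint8(93), np.uint8(90), np.uint8(90), np.uint8(89), np.uint8(87), np.uint8(111), np.uint8(148), np.uint8(149), np.uint8(145), np.uint8(93), np.uint8(82), np.uint8(109), np.ui
[... 8262 characters left out ...]
83), np.uint8(81), np.uint8(80), np.uint8(83), np.uint8(80), np.uint8(77), np.uint8(80), np.uint8(83), np.uint8(80), np.uint8(82), np.uint8(82), np.uint8(78), np.uint8(81), np.uint8(79), np.uint8(81), np.uint8(77), np.uint8(72), np.uint8(65), np.uint8(55), np.uint8(85), np.uint8(85), np.uint8(87), np.uint8(86), np.uint8(85), np.uint8(85), np.uint8(88), np.uint8(87), np.uint8(86), np.uint8(87)]
right [np.uint8(92), np.uint8(91), np.uint8(86), np.uint8(104), np.uint8(132), np.uint8(135), np.uint8(133), np.uint8(135), np.uint8(136), np.uint8(136), np.uint8(119), np.uint8(174), np.uint8(192), np.uint8(193), np.uint8(195), np.uint8(193), np.uint8(196), np.uint8(195), np.uint8(194), np.uint8(194)]
```

```bash
python3 -m pendant '[[0.0028,0.0022,0,-0.012],[0,0,0.02,0],[0,0,0.025,0],[0,0,0.025,0],[0,0,0.013,0],[0,0,0,0],[0,0,0,0]]'
python3 - <<'E'
from h import *
c=cam("wrist"); save(c[0],"w8.png"); s=r.read_state(); M=R.from_quat(s["eef_rot"]).as_matrix(); t=s["ee_pos"]
print(t,np.arctan2(M[1,1],M[0,1]))
for z in(.042,t[2]-.030): print(proj(c,t+np.array([[.034,0,z],[.0375,0,z],[.03,0,z],[.03,-.0025,z],[.03,.0025,z],[.034,-.0045,z],[.034,.0045,z]])@M.T).tolist())
g=cv2.cvtColor(c[0],7).astype(int)
for y in range(90,215,6): print(y," ".join(map(str,g[y,286:352])))
E
```

```text
time: 15.15
ee_pos: [0.5339, -0.099, 0.0874]
eef_rot: [0.606, 0.796, -0.0, -0.0]
ft_force: [0.4, -0.0, 0.9]
width: 0.0136
grip_force: 45.0
[ 0.5346 -0.0992  0.0883] 0.2696578789570503
[[317.81680403127996, 170.48641199595772], [317.82861428675784, 165.07471606830114], [317.8034328231269, 176.61336774590256], [313.9277798669368, 176.60754030801218], [321.6792534009326, 176.61919543582903], [310.8057814890614, 170.47610988434616], [324.8283751259363, 170.4967149136212]]
[[317.76956599884596, 166.4382899277817], [317.7802959145011, 161.41694612044873], [317.75740937132434, 172.12730075376052], [314.1705969320924, 172.1219973927329], [321.3443653781118, 172.13260432706312], [311.2834680563908, 166.4289056434597], [324.2561334244383, 166.44767489136635]]
90 190 189 189 189 189 190 191 190 191 191 191 191 191 191 190 190 189 191 192 193 191 192 193 193 194 192 192 194 194 193 194 194 194 192 193 192 192 190 191 191 189 190 190 190 191 190 191 190 191 191 189 189 192 189 190 192 191 192 191 192 191 192 192 192 193 194
96 192 191 193 192 191 191 191 190 190 191 192 191 190 192 191 190 191 19
[... 3924 characters left out ...]
5 43 44 48 47 48 49 148 125 88 91 86 91 89 88 87 90 88 86 89 88 88 86 90 89 86 89 89 88
198 129 117 81 84 89 94 92 84 90 91 92 91 88 91 78 48 47 39 41 46 41 46 42 42 47 44 47 41 51 51 44 42 46 47 45 48 42 46 44 47 43 47 45 47 44 115 87 88 88 92 86 88 88 87 89 85 88 88 87 91 90 89 85 89 89 87
204 134 126 79 80 89 89 89 88 91 91 89 88 89 81 58 53 53 64 75 76 80 76 78 78 77 79 77 78 81 81 79 78 78 74 78 79 79 75 78 79 78 74 78 73 64 52 76 88 86 89 86 87 86 85 85 86 86 84 87 85 86 85 85 86 85 88
210 131 135 85 77 89 87 89 91 91 89 87 86 86 71 74 66 58 69 77 79 84 83 84 85 83 81 83 84 83 82 80 83 81 85 84 82 84 81 83 79 83 83 78 73 66 52 85 87 86 86 86 86 85 88 89 89 88 85 83 85 86 86 90 88 83 91
```

```bash
python3 - <<'E'
import cv2
g=cv2.cvtColor(cv2.imread("pics/w8.png"),6)
for c in(315,317,319): print(" ".join(map(str,g[136:188,c])))
E
```

```text
128 73 75 85 88 87 88 90 92 88 89 90 90 92 93 92 94 96 119 147 153 151 151 152 154 155 157 157 156 153 153 154 153 130 96 109 112 110 109 113 113 97 54 42 50 49 53 42 49 48 45 45
173 87 78 85 89 89 91 89 91 90 90 90 91 92 93 94 94 92 116 147 153 155 154 154 152 153 154 156 156 155 155 154 153 130 97 108 110 112 113 112 109 100 52 47 48 47 54 47 46 44 45 50
174 99 79 84 89 88 89 92 84 91 88 91 92 92 91 92 94 94 122 145 153 153 156 154 151 150 151 153 156 154 156 154 153 129 96 112 111 113 113 114 109 101 55 45 46 46 53 47 44 46 47 46
```

Across the gap the tongue (317.0) and the gap centre (317.05) agree. Along it, a shift of -1.5 mm is needed. I insert now.

```bash
python3 -m pendant '[[-0.0015,0,0,0],[0,0,0.008,0],[0,0,0.008,0],[0,0,0.006,0],[0,0,0,0]]' - 60; python3 -m pendant '[[0,0,0.004,0],[0,0,0.004,0],[0,0,0.002,0],[0,0,0,0],[0,0,0,0]]'
```

```text
time: 15.62
ee_pos: [0.5334, -0.1005, 0.0639]
eef_rot: [0.606, 0.796, -0.001, -0.001]
ft_force: [0.2, -0.4, -0.4]
width: 0.0139
grip_force: 60.0
time: 16.03
ee_pos: [0.5347, -0.1008, 0.0559]
eef_rot: [0.606, 0.796, 0.0, 0.0]
ft_force: [-2.0, 0.1, 6.4]
width: 0.0133
grip_force: 60.0
```

```bash
python3 -m pendant '[[0,0,0.002,0],[0,0,0.002,0],[0,0,0,0],[0,0,0,0]]';  python3 -m pendant '[[0,0,0.001,0],[0,0,0,0],[0,0,0,0]]'
```

```text
time: 16.37
ee_pos: [0.5347, -0.1008, 0.0539]
eef_rot: [0.606, 0.795, 0.001, -0.0]
ft_force: [-13.0, 2.4, 31.2]
width: 0.0135
grip_force: 60.0
time: 16.62
ee_pos: [0.5348, -0.1008, 0.0538]
eef_rot: [0.606, 0.795, 0.001, -0.0]
ft_force: [-18.1, 3.7, 43.1]
width: 0.0137
grip_force: 60.0
```

```bash
python3 -m pendant '[[0,0,-0.0012,0],[0,0,0,0],[0,0,0,0]]'
python3 - <<'E'
from h import *
s=r.read_state(); print(s["ee_pos"],s["ft_force"]); t=s["ee_pos"]
for n in("side","top"):
  c=cam(n); save(c[0],n+"9.png")
  for o in r.outline_of("holder",n):
    p=ray(c,*o["bbox"][:2],.05)
    if np.hypot(p[0]-.535,p[1]+.1)<.04: print(n,o["score"],o["bbox"],p)
  for o in r.outline_of("small_roll",n)[:1]: print(n,mcen(c,o,.021)[2])
c=cam("wrist"); save(c[0],"w9.png"); M=R.from_quat(s["eef_rot"]).as_matrix()
# end-face shoulder line and lip line, expected if home
print(proj(c,t+np.array([[.03,0,t[2]-.030],[.034,0,t[2]-.03],[.03,0,t[2]-.072]])@M.T).tolist())
g=cv2.cvtColor(c[0],7)
for k in(312,318,324): print(k," ".join(map(str,g[140:215,k])))
for y in(166,172,178,184,190,196): print(y," ".join(map(str,g[y,290:346])))
E
```

```text
time: 16.87
ee_pos: [0.5348, -0.1008, 0.0539]
eef_rot: [0.606, 0.796, 0.001, -0.0]
ft_force: [-10.4, 2.5, 28.7]
width: 0.0134
grip_force: 60.0
[ 0.5348 -0.1008  0.0539] [-10.4287   2.5267  28.6937]
side 0.61 [328.8, 263.4, 23.1, 26.5] [ 0.5327 -0.111   0.05  ]
side [ 0.6126 -0.0849  0.021 ]
[[316.7055466806047, 181.58960075742098], [316.7124984601484, 174.91626127120355], [316.7276100995003, 200.6823274573934]]
312 91 89 89 91 95 95 93 92 93 89 94 92 93 90 95 95 94 107 141 158 157 154 154 158 157 159 161 160 158 156 155 156 158 159 158 140 117 115 115 102 97 84 68 49 47 45 49 45 48 46 50 46 46 48 49 53 48 49 52 47 51 62 68 74 78 83 85 84 82 85 85 85 84 86 85
318 88 91 89 89 93 92 90 90 91 90 90 92 92 94 93 94 97 105 141 155 157 156 155 157 155 155 153 156 155 158 159 160 158 154 155 142 118 100 56 47 46 47 60 51 48 46 45 48 50 49 43 49 46 45 48 46 48 50 46 46 49 64 70 74 76 83 84 88 88 82 83 84 82 84 84
324 150 152 154 100 91 92 93 92 92 91 92 92 93 94 94 95 93 92 129 139 137 140 138 138 140 139 137 140 142 140 141 135 137 135 136 138 135 134 137 136 137 136 117 57 44 49 45 48 53 45 
[... 505 characters left out ...]
91 95 95 95 94 97 139 154 157 158 156 135 85 93 80 106 115 61 59 56 57 57 56 56 77 84 92 90 137 153 155 155 155 156 155 152 146 114 92 90 91 88 87 90 89 89 89 90 91 90
184 94 95 94 93 92 94 93 92 91 94 92 91 140 150 154 93 56 52 44 51 44 49 47 49 48 48 49 47 48 51 48 52 50 45 44 48 51 64 152 154 155 152 147 107 90 90 92 92 89 93 90 88 91 93 92 89
190 92 92 93 91 96 89 96 90 92 91 90 87 100 75 52 49 51 48 53 49 46 50 50 47 50 47 48 54 43 48 46 49 49 44 50 46 49 48 47 102 152 156 141 103 88 90 92 86 88 88 87 91 89 85 86 91
196 92 93 93 90 92 94 91 91 88 93 95 54 50 46 46 48 47 46 47 49 45 46 48 47 50 52 47 46 48 49 46 51 46 40 50 49 49 48 48 45 78 150 141 93 91 90 90 91 88 91 90 90 90 90 91 88
```

```bash
python3 -m pendant '[[0,0,0,0],[0,0,0,0],[0,0,0,0],[0,0,0,0],[0,0,0,0]]'; python3 -c "
from bench import r; print(r.close_job())"
```

```text
time: 17.63
ee_pos: [0.5348, -0.1008, 0.0539]
eef_rot: [0.606, 0.796, 0.001, -0.0]
ft_force: [-11.1, 2.6, 28.4]
width: 0.0137
grip_force: 60.0
the job is handed in; nothing more can be done
None
```

I handed the job in at about 17.6 s; no verdict came back. By my own readings, the small roll lies flat round the post and is let go. The grey holder is in the pocket, card outwards, still gripped at 60 N and pressed down with about 28 N.

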